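# Put the stirring paddle in its block and cover the mug

### The arm

A 6-joint arm with a two-finger parallel gripper is mounted at the origin on the work surface. World frame = base frame: x ahead of the robot, y to its left, z up, the work surface at z = 0. Lengths are in m, angles in rad, forces in N, time in s.
With the tool pointing down it reaches from about 0.375 to 0.9 m from the base axis. Payload 3.1 kg.
Tool frame: the origin (TCP) lies midway between the tips of the shut fingers; the grasp point (between the pads) lies 19 mm behind it; x points along the fingers, y is the direction in which the jaws open and shut, and the axes are right-handed (so a half turn about x gives the same grasp; the last joint's range is limited). The gripper opens to 87 mm and grips with 3 to 60 N. Pads are 19 mm wide; open, the fingers measure 117 mm over their backs; the gripper's body (75 mm by 190 mm) begins 51 mm behind the grasp point.
Start: joints at [-1.296, 0.527, 1.433, -0, 1.181, -0.178], TCP at [0.273, -0.562, 0.223] pointing down, gripper open.
Joint ranges: [-3.08, 3.08], [-0.75, 2.2], [0.22, 2.44], [-1.43, 4.57], [0, 2.65], [-2.85, 2.85]. Speed limits (rad/s): [2.79, 2.79, 3.14, 3.14, 3.14, 3.14].

### API

Orientations are given as a unit quaternion [x, y, z, w].
In Python, from rig import get_obs, imaging, robot gives the robot as it stands.
- The arm moves only by the shell command python3 -m inch 'ROWS' [FORCE]. ROWS is JSON, a list of rows, each a list of 3 entries, a list of its own where there are three numbers: the finger opening in mm, from 0 to 87, then the shift along the tool's x, y, z in mm, then the turn, a rotation vector about the tool's x, y, z in degrees. In form: [[grip, [dx, dy, dz], [wx, wy, wz]], ...]. A call has 1 to 12 rows; each row shifts and turns the pose as measured when the row begins, along the tool's axes as they then stand; what a row does not reach is not made up. A row lasts 1/8 s, in which the tool goes at most 62.5 mm and 10.7 degrees, less where a joint would pass 70% of its speed; a pose out of reach is approached as far as the arm can. A call with a gripper value outside its range is refused whole. The fingers move at their own pace and stop on an object; FORCE is the grip in N (left out, the last holds). Time passes only in rows, so rows that do not move let the fingers close. It gives the time, the measured TCP pose, the force and the opening at its end, in the units of the state.
- get_obs(): the state, without advancing time (a new reading comes with each control period).
- imaging.camera(name): name is "scene" or "top" or "wrist"; returns the picture (420x560x3 uint8, red, green, blue); there is no depth.
- imaging.camera_params(name): a dict with "camera_matrix" (3x3 intrinsics, pixels), "xyz" and "rotation" of the camera in the world. Camera axes: x right, y down, z forward; pixel columns grow to the right and rows downward; lengths in m; the calibration is good to about 2 mm. A picture is of the moment at which its call begins: read the wrist's pose just before it. camera_params takes no time and is no camera call; for the wrist camera it gives the pose at the moment of the call.
- robot.hand_in(): hands the job in, once; it reports no verdict.
Trained networks look in the newest picture that a camera, given by its name, has taken for a name from the list of things; names that differ only in an ending like _2 or _b are one class to them, and where a whole thing is asked for, a point or a joint stands for the part that bears it (a point fixed in the world has none). Each returns a list of dicts, best first, with "confidence" (0 to 1); they miss things now and then, are a little off and sometimes report something else, mostly with a low value. They report only what shows in the picture. A call takes as long as a camera call. They do not tell look-alikes from the thing itself.
- imaging.cut_out(camera, target): "pixels" (420x560 bool, what is visible of it) and "box" ([centre column, centre row, width, height] in pixels, round what is visible of it).
- imaging.tip_of(camera, target): "pixel" ([column, row] in pixels: a listed point, or the origin of a listed thing).
The state is a dict: "time": time; "q": joint angles; "joint_velocities": joint speeds; "joint_torque": joint torques, N m; "position": TCP position; "tool_rot": TCP orientation; "ft_force": force on the tool from outside, world axes, zero at the start; "moment": the same for the moment, N m; "grip_width": finger opening in m.
Only numpy, scipy, OpenCV 4.12 (cv2) and the standard library are available. Lean on these libraries where they do the work, as an engineer would, in place of code of your own. Each camera call takes 0.05 s, during which the arm holds its last target. There are 200 camera calls.

### The job

Take the flat wooden paddle out of the mug and slide it blade down, fully home, into the empty middle slot of the wooden utensil block; then take the knobbed mug cover from the coaster and set it on the mug so that it sits seated and level. Leave the mug standing where it is, set things down rather than drop them, and do not disturb the other things on the cart.

Things in the scene. Friction and masses are not known exactly. Their poses are not given: they have to be found in the camera images.
- paddle: flat wooden paddle, 200 mm long (z, tip to handle end), 6 mm thick (x), 45 g. Origin: middle of blade tip. Blade 34 mm wide (y) to 86 mm up, its first 6 mm only 28 mm wide; handle 18 mm wide, 86 to 200 mm. Starts blade down in the mug, tip in the corner of its floor, leaning about 33 degrees flat on the rim, handle pointing towards -x (give or take 35 degrees)
- mug: white ceramic mug, 84 mm across, 105 mm high, wall 4 mm, mouth 76 mm, about 0.4 kg, loose; ear handle on its +y side reaching about 40 mm out. Origin: centre of its underside; z up
- mug_rim (a point): centre of the mug's mouth, level with the rim
- block: fixed wooden utensil block, 110 (x) by 90 (y) by 95 mm high; origin: centre of underside. In the middle of its top the only empty slot: 9 mm (x) by 39 mm (y), straight down, 80 mm deep, mouth chamfered 3 mm. Two black utensil handles, 10 x 18 mm, stand 34 mm either side of it along x, up to 140 mm above the table
- slot (a point): centre of the empty slot's mouth, on the block's top face, 95 mm up; the slot goes straight down, its long way along the block's y axis
- cover: dark mug cover, 70 g: flange 94 mm across, 8 to 13 mm up; below it a plug 69 mm across, 8 mm deep, bottom edge bevelled 3 mm, that drops into the mug's mouth; on top a straight round knob 18 mm across, 13 to 37 mm up. Origin: centre of the plug's underside; z up. Seated, its origin is 8 mm below the rim. Starts on the wooden coaster
- coaster: fixed square wooden coaster, 112 mm wide, 10 mm thick; origin: centre of its underside
- kettle_lid: stainless kettle lid (bystander), a shallow disc 150 mm across and 18 mm high with a black knob 32 mm across, 40 mm high in all; origin: centre of its underside
- teapot: white ceramic teapot with a hinged flap lid (bystander), belly 136 mm across, about 130 mm high, spout to its -y side and handle to its +y side each reaching about 115 mm from the middle; origin: centre of its underside
- bottle: amber glass bottle (bystander), 62 mm across, 200 mm high; origin: centre of its underside
- potholder: flat dark silicone pot holder disc (bystander), 104 mm across, 7 mm thick with a small tab and no knob; origin: centre of its underside
- eggcup: white egg cup (bystander), 48 mm across, 62 mm high; origin: centre of its underside
- shaker: small glass shaker with steel cap (bystander), 42 mm across, 75 mm high; origin: centre of its underside
- spoon: steel spoon 160 mm long (bystander) lying flat along its x axis
Not all that is in view belongs to the job. What is shaped like the block but blue or purple is not meant.

How it is judged:
By the outcome, as a careful person would: the job done as asked, in the order asked, and still so for the second after the job is handed in, with the robot touching nothing.
It also fails if it takes over 72 s, if anything falls off the work surface, if the arm or the gripper's body presses on something with over 40 N, if the wrist force passes 120 N, or if a joint passes its speed limit or range.

## Working session

There is one attempt and no reset: what is moved stays moved. The work goes in short steps, Python scripts to look and compute and a shell command to move; the robot and the scene stay as the last step left them, time stands still between calls to the robot, and variables do not carry over. Pictures are saved under pics/ and viewed, about 8 in all and at most 12, crops included, and the job is handed in when it is done.

```bash
ls; mkdir -p pics
python3 - <<'E'
from rig import get_obs, imaging, robot
import cv2,numpy as np
o=get_obs(); print({k:np.round(v,3).tolist() for k,v in o.items()})
ims=[]
for c in ["scene","top"]:
    im=imaging.camera(c); ims.append(im); cv2.imwrite(f"pics/{c}0.png",im[:,:,::-1])
    p=imaging.camera_params(c); print(c,np.round(p["camera_matrix"],1).tolist(),np.round(p["xyz"],3),np.round(p["rotation"],3).tolist())
    for t in ["mug","mug_rim","paddle","block","slot","cover","coaster"]:
        r=imaging.tip_of(c,t); print(t,[(np.round(d["pixel"]).tolist(),round(d["confidence"],2)) for d in r[:3]])
E
```

```text
pics
{'time': 0.0, 'q': [-1.297, 0.528, 1.434, 0.0, 1.181, -0.179], 'joint_velocities': [0.001, -0.001, 0.001, 0.0, -0.001, 0.0], 'joint_torque': [-0.002, -44.005, -17.659, 0.063, 0.058, -0.0], 'position': [0.273, -0.561, 0.222], 'tool_rot': [-0.689, -0.16, 0.689, -0.158], 'ft_force': [0.228, -0.381, -0.542], 'moment': [0.008, 0.095, -0.036], 'grip_width': 0.087}
scene [[496.3, 0.0, 275.1], [0.0, 496.3, 207.9], [0.0, 0.0, 1.0]] [ 1.763 -0.16   0.888] [0.641, 0.597, -0.322, -0.359]
mug [([384.0, 235.0], 0.92)]
mug_rim [([389.0, 210.0], 0.81)]
paddle []
block [([171.0, 189.0], 0.84), ([187.0, 249.0], 0.63), ([330.0, 210.0], 0.6)]
slot [([167.0, 164.0], 0.86), ([187.0, 186.0], 0.72), ([182.0, 214.0], 0.71)]
cover [([289.0, 237.0], 0.8), ([306.0, 279.0], 0.31), ([211.0, 282.0], 0.18)]
coaster [([289.0, 237.0], 0.91)]
top [[513.8, 0.0, 267.5], [0.0, 513.8, 208.2], [0.0, 0.0, 1.0]] [ 0.29  -0.019  1.583] [-0.703, 0.708, -0.049, 0.038]
mug [([158.0, 184.0], 0.95)]
mug_rim [([153.0, 180.0], 0.72)]
paddle [([158.0, 177.0], 0.72)]
block [([357.0, 241.0], 0.78), ([353.0, 186.0], 0.59)]
slot [([363.0, 240.0], 0.69), ([364.0, 181.0], 0.61)]
cover [([257.0, 186.0], 0.62)]
coaster [([256.0, 188.0], 0.93)]
```

View pics/top0.png

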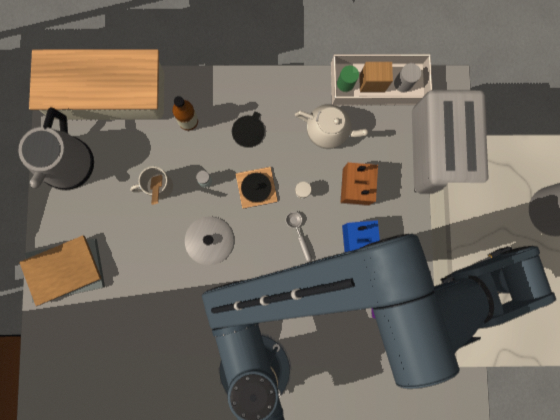

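View pics/scene0.png

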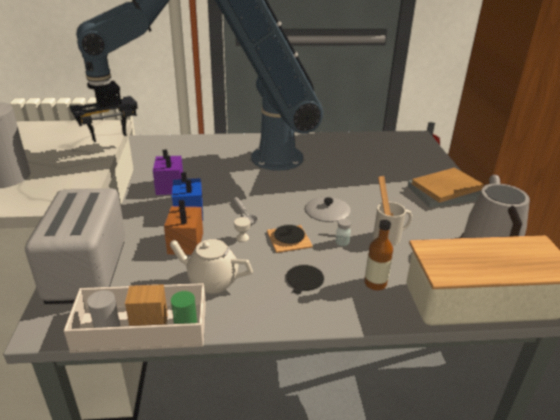

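The top view shows the mug at (155,182) with the paddle handle pointing down (−x). The wooden block is at (360,184), with a blue block at (361,238) that isn't ours. The cover on its coaster is at (257,187), the shaker at (203,178), and the kettle lid at (210,240). The scene view agrees: brown block (184,228), mug (390,222), cover (289,236).

```bash
cat > h.py <<'E'
from rig import get_obs, imaging, robot
import cv2,numpy as np
from scipy.spatial.transform import Rotation as Ro
def cam(c):
    p=imaging.camera_params(c); return np.array(p["camera_matrix"]),np.array(p["xyz"]),Ro.from_quat(p["rotation"]).as_matrix()
def ray(c,px,P=None):
    K,t,R=P or cam(c); d=R@np.linalg.solve(K,[px[0],px[1],1]); return t,d/np.linalg.norm(d)
def atz(c,px,z,P=None):
    t,d=ray(c,px,P); return t+d*(z-t[2])/d[2]
def proj(c,X,P=None):
    K,t,R=P or cam(c); v=K@(R.T@(np.asarray(X,float)-t)); return v[:2]/v[2]
def tri(rs):
    A=sum(np.eye(3)-np.outer(d,d) for t,d in rs); b=sum((np.eye(3)-np.outer(d,d))@t for t,d in rs); return np.linalg.solve(A,b)
def delta(pos,R,o=None):
    """mm shift and deg rotvec in the tool axes to reach TCP pos and rotation matrix R"""
    o=o or get_obs(); T=Ro.from_quat(o["tool_rot"]); 
    return np.round(T.inv().apply(np.asarray(pos)-o["position"])*1e3,1),np.round(np.degrees((T.inv()*Ro.from_matrix(R)).as_rotvec()),1)
def frame(x,y):
    x=np.array(x,float);x/=np.linalg.norm(x);y=np.array(y,float);y-=x*(x@y);y/=np.linalg.norm(y);return np.stack([x,y,np.cross(x,y)],1)
E
python3 - <<'E'
from h import *
o=get_obs();print(np.round(Ro.from_quat(o["tool_rot"]).as_matrix(),2).tolist())
print(np.round(cam("wrist")[1],3),np.round(cam("wrist")[2],2).tolist(),cam("wrist")[0].round(0).tolist())
for n,a,za,b in [("rim",(153,180),.105,(389,210)),("slot",(360,184),.095,None),("slotnet",(364,181),.095,(182,214)),("cover",(257,186),.01,(289,237)),("mugorg",(158,184),0,(384,235)),("block",(353,186),0,(187,249))]:
    print(n,atz("top",a,za).round(3), tri([ray("top",a),ray("scene",b)]).round(3) if b else "")
for c in ["top","scene"]:
    im=imaging.camera(c)
    for t in ["mug","block","paddle","cover"]:
        for d in imaging.cut_out(c,t)[:3]:
            print(c,t,np.round(d["box"]).tolist(),round(d["confidence"],2))
im=cv2.imread("pics/top0.png"); a=cv2.resize(im[140:240,100:230],None,fx=6,fy=6,interpolation=cv2.INTER_CUBIC)
cv2.imwrite("pics/c1.png",a)
E
```

```text
[[0.0, 0.44, -0.9], [-0.0, -0.9, -0.44], [-1.0, 0.0, -0.0]]
[ 0.341 -0.531  0.384] [[0.44, -0.87, -0.25], [-0.9, -0.42, -0.12], [-0.0, 0.27, -0.96]] [[302.0, 0.0, 281.0], [0.0, 302.0, 206.0], [0.0, 0.0, 1.0]]
rim [0.555 0.29  0.105] [0.555 0.288 0.103]
slot [ 0.542 -0.315  0.095] 
slotnet [ 0.551 -0.328  0.095] [ 0.549 -0.323  0.106]
cover [ 0.552 -0.012  0.01 ] [ 0.552 -0.01   0.014]
mugorg [0.562 0.296 0.   ] [0.558 0.288 0.014]
block [ 0.552 -0.312  0.   ] [ 0.555 -0.315 -0.016]
top mug [152.0, 183.0, 46.0, 32.0] 0.72
top mug [304.0, 190.0, 16.0, 15.0] 0.38
top block [361.0, 235.0, 37.0, 35.0] 0.95
top block [360.0, 186.0, 38.0, 45.0] 0.69
top paddle [157.0, 192.0, 7.0, 26.0] 0.61
top paddle [151.0, 185.0, 42.0, 36.0] 0.53
top cover [256.0, 186.0, 34.0, 31.0] 0.72
scene mug [391.0, 223.0, 38.0, 42.0] 0.71
scene block [185.0, 227.0, 37.0, 50.0] 0.97
scene block [188.0, 189.0, 29.0, 38.0] 0.94
scene block [166.0, 172.0, 30.0, 44.0] 0.92
scene paddle [385.0, 197.0, 17.0, 38.0] 0.77
scene cover [290.0, 235.0, 32.0, 19.0] 0.87
```

View pics/c1.png

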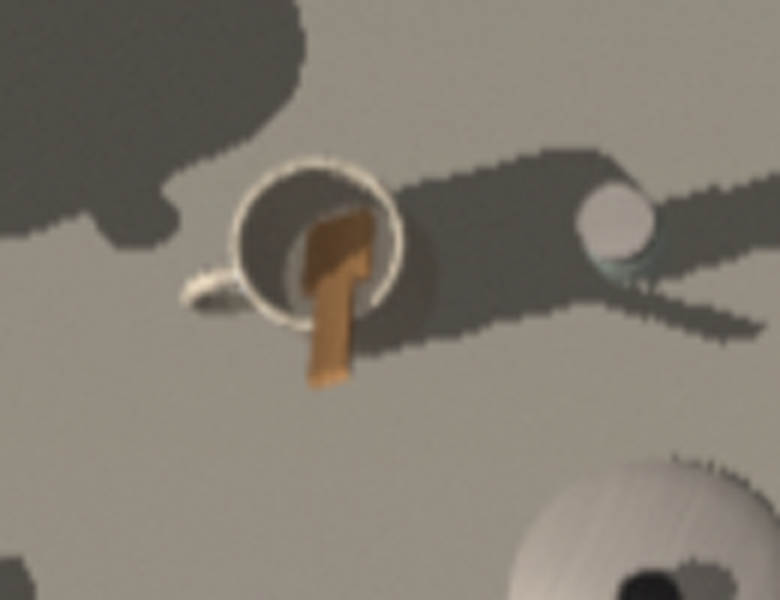

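The crop shows the rim centre at about (153.3,180.5) and the paddle's handle end at about (154.8,203.3), with the blade in the mug. I'll now set out towards the mug.

```bash
python3 -m inch '[[87,[-20,0,0],[-10.6,0,0]],[87,[-20,0,0],[-10.6,0,0]],[87,[-20,0,0],[-10.6,0,0]],[87,[-20,0,0],[-10.6,0,0]],[87,[-20,0,0],[-10.6,0,0]],[87,[-20,0,0],[-10.6,0,0]],[87,[0,17,-60],[0,0,0]],[87,[0,17,-60],[0,0,0]],[87,[0,17,-60],[0,0,0]],[87,[0,17,-60],[0,0,0]],[87,[0,17,-60],[0,0,0]],[87,[0,17,-60],[0,0,0]]]' 30
python3 -m inch '[[87,[0,17,-60],[0,0,0]],[87,[0,17,-60],[0,0,0]],[87,[0,17,-60],[0,0,0]],[87,[0,17,-60],[0,0,0]],[87,[0,17,-60],[0,0,0]],[87,[0,17,-60],[0,0,0]],[87,[0,10,-55],[0,0,0]],[87,[0,0,0],[0,0,0]]]'
python3 - <<'E'
from h import *
P=cam("wrist");im=imaging.camera("wrist");cv2.imwrite("pics/w1.png",im[:,:,::-1])
print(P[1],P[2].tolist())
o=get_obs();print(o["position"],Ro.from_quat(o["tool_rot"]).as_matrix().round(3).tolist())
for t in ["mug_rim","paddle"]:
    print(t,[(d["pixel"],d["confidence"]) for d in imaging.tip_of("wrist",t)][:2])
np.savez("w1.npz",K=P[0],t=P[1],R=P[2])
E
```

```text
time: 2.8
position: [0.372, -0.2013, 0.3458]
tool_rot: [0.5, 0.499, -0.499, 0.502]
ft_force: [1.3, 0.3, -0.0]
grip_width: 0.0872
time: 3.8
position: [0.4828, 0.2212, 0.3475]
tool_rot: [0.501, 0.497, -0.495, 0.507]
ft_force: [-0.2, -0.5, -0.0]
grip_width: 0.0871
[0.47976481 0.29474586 0.50888658] [[0.9998618493941761, 0.003179345039192026, 0.016314836535491154], [0.007554309745465847, -0.9612282980168508, -0.2756503065405475], [0.014805895120781846, 0.27573547261233916, -0.9611195215023586]]
[0.48257589 0.21941558 0.34749436] [[0.014, 1.0, 0.006], [-0.005, 0.006, -1.0], [-1.0, 0.014, 0.005]]
mug_rim [([314.5, 287.4], 0.57), ([335.8, 124.4], 0.56)]
paddle [([341.6, 118.0], 0.67)]
```

View pics/w1.png

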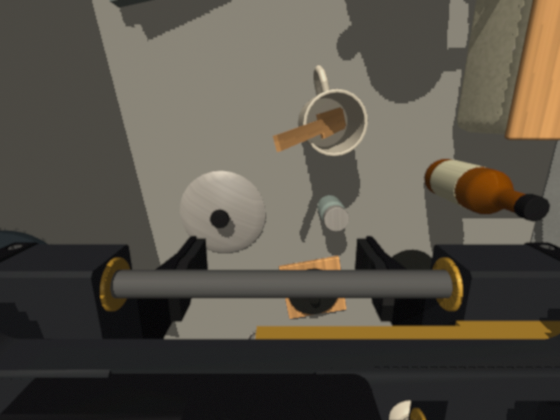

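The wrist view shows the rim centre at (335,122), the handle end at (279,143), the knob of the kettle lid at (220,218) and the cover at (314,290).

Run:
```python
from h import *
f=np.load("w1.npz");P=(f["K"],f["t"],f["R"])
rim=tri([ray("top",(153.3,180.5)),ray("scene",(389,210)),ray("wrist",(335.3,122.5),P)])
print("rim",rim.round(4),[atz(c,p,.105,Q).round(4) for c,p,Q in (("top",(153.3,180.5),None),("wrist",(335.3,122.5),P))])
end=tri([ray("top",(154.8,203.3)),ray("wrist",(279,143),P)])
print("end",end.round(4),[atz(c,p,.172,Q).round(4) for c,p,Q in (("top",(154.8,203.3),None),("wrist",(279,143),P))])
im=cv2.imread("pics/w1.png");m=imaging.cut_out("wrist","paddle")[0]["pixels"]
# fit paddle: params tip(x,y,z) yaw lean, from handle silhouette is small; print overlay for a parametric guess
for yaw in [0,10,20]:
  for lean in [33]:
    a=np.array([-np.sin(np.radians(lean))*np.cos(np.radians(yaw)),-np.sin(np.radians(lean))*np.sin(np.radians(yaw)),np.cos(np.radians(lean))])
    tip=end-a*.2; print(yaw,tip.round(3),"rel mug",(tip-rim).round(3), proj("wrist",tip,P).round(0),proj("top",tip).round(0),proj("wrist",tip+a*.12,P).round(0))
ys,xs=np.where(m);print(len(xs),xs.min(),xs.max(),ys.min(),ys.max())
c=cv2.resize(im[70:170,250:390],None,fx=5,fy=5,interpolation=cv2.INTER_CUBIC);cv2.imwrite("pics/c2.png",c)
```

```text
rim [0.5552 0.2894 0.1019] [array([0.554 , 0.2889, 0.105 ]), array([0.5562, 0.2916, 0.105 ])]
end [0.481  0.2703 0.1643] [array([0.4781, 0.2696, 0.172 ]), array([0.4829, 0.27  , 0.172 ])]
0 [ 0.59   0.27  -0.003] rel mug [ 0.035 -0.019 -0.105] [343. 135.] [167. 175.] [310. 139.]
10 [ 0.588  0.289 -0.003] rel mug [ 0.033 -0.    -0.105] [342. 124.] [161. 176.] [309. 133.]
20 [ 0.583  0.308 -0.003] rel mug [ 0.028  0.018 -0.105] [340. 112.] [155. 177.] [308. 127.]
1382 273 345 107 151
```

View pics/c2.png

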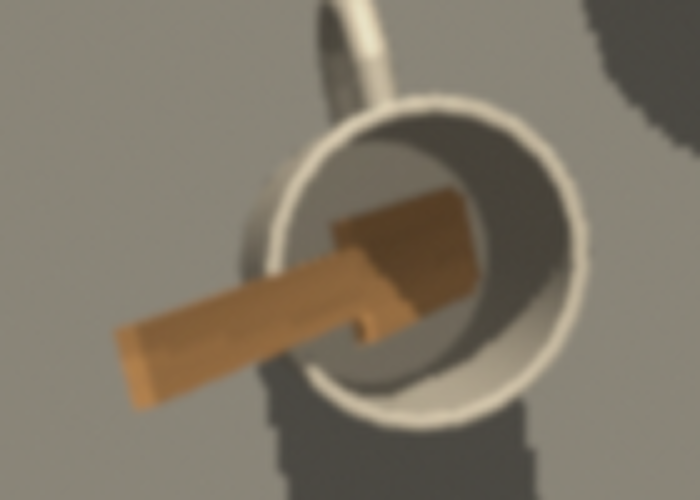

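Run:
```python
from h import *
from scipy.optimize import least_squares
f=np.load("w1.npz");P=(f["K"],f["t"],f["R"]);T=cam("top")
def fr(yaw,lean):
    a=np.array([-np.sin(lean)*np.cos(yaw),-np.sin(lean)*np.sin(yaw),np.cos(lean)]);y=np.array([-np.sin(yaw),np.cos(yaw),0]);return np.stack([np.cross(y,a),y,a],1)
W=[((3,9,200),(137,325)),((3,-9,200),(160,405)),((-3,9,200),(116,331)),((-3,-9,200),(140,410)),((3,17,86),(333,228)),((3,-17,86),(378,340)),((3,14,0),(457,188)),((3,-14,0),(480,275))]
W=[(np.array(a)/1e3,np.array(b)/5+[250,70]-.4) for a,b in W]
Tt=[((-3,9,200),(308,385)),((-3,-9,200),(350,378)),((3,-14,0),(372,208))]
Tt=[(np.array(a)/1e3,np.array(b)/6+[100,140]-.4) for a,b in Tt]
def res(p):
    R=fr(p[3],p[4]);return np.concatenate([proj("w",p[:3]+R@a,P)-b for a,b in W]+[proj("t",p[:3]+R@a,T)-b for a,b in Tt])
s=least_squares(res,[.588,.289,.005,.17,.57]);p=s.x;print(p.round(4),np.degrees(p[3:]).round(1),s.fun.round(1))
R=fr(p[3],p[4]);a=R[:,2];n=R[:,0];np.savez("pad.npz",p=p,R=R)
print("end",(p[:3]+a*.2).round(4),"axis",a.round(3),"n",n.round(3))
F=frame(-a,n)
for s_,nm in ((.165,"grasp"),(.245,"pre")):
    print(nm,(p[:3]+a*s_).round(4),delta(p[:3]+a*s_,F))
# sanity: paddle axis distance at rim height
q=p[:3]+a*((.105-p[2])/a[2])-[.5552,.2894,.105];print("at rim rel",q.round(4),"tip rel",(p[:3]-[.5552,.2894,0]).round(4))
```

```text
[0.5843 0.2995 0.0037 0.2813 0.5681] [16.1 32.6] [ 0.2  0.1  0.   0.3 -0.1  0.1 -0.4  0.3  2.3 -2.1 -1.  -0.1 -0.   0.5
 -0.9  0.6  1.1  0.4  0.4 -0.3 -0.8  0.2]
end [0.4809 0.2696 0.1723] axis [-0.517 -0.149  0.843] n [0.81  0.234 0.538]
grasp [0.499  0.2748 0.1428] (array([204.7,  13.8, -59.5]), array([-15.5,   5. ,  31.6]))
pre [0.4576 0.2629 0.2102] (array([136.8, -26.7, -47.2]), array([-15.5,   5. ,  31.6]))
at rim rel [-0.033  -0.0079  0.    ] tip rel [0.0291 0.0101 0.0037]
```

```bash
python3 -m inch '[[60,[0,0,0],[-3.9,1.3,7.9]],[45,[0,0,0],[-3.9,1.3,7.9]],[45,[0,0,0],[-3.9,1.2,7.9]],[45,[0,0,0],[-3.8,1.2,7.9]],[45,[0,0,0],[0,0,0]]]'
cat > d.py <<'E'
from h import *
f=np.load("pad.npz");p=f["p"];R=f["R"];a=R[:,2];F=frame(-a,R[:,0])
for s in (.245,.162): print(s,*delta(p[:3]+a*s,F))
E
python3 d.py
```

```text
time: 4.62
position: [0.4822, 0.2077, 0.3478]
tool_rot: [0.57, 0.416, -0.247, 0.664]
ft_force: [0.1, 0.2, 0.2]
grip_width: 0.0479
0.245 [109.8 -82.8 -60.4] [-0.2  0.4 -0.9]
0.162 [192.8 -84.1 -61.1] [-0.2  0.4 -0.9]
```

```bash
python3 -m inch '[[45,[35,-28,-20],[0,0,-0.9]],[45,[35,-28,-20],[0,0,0]],[45,[35,-28,-20],[0,0,0]],[45,[0,0,0],[0,0,0]]]'
python3 d.py
python3 - <<'E'
from h import *
im=imaging.camera("wrist");cv2.imwrite("pics/w2.png",im[:,:,::-1])
f=np.load("pad.npz");p=f["p"];R=f["R"]
for q in ((3,9,200),(3,-9,200),(-3,9,200)): print(proj("wrist",p[:3]+R@np.array(q)/1e3).round(0))
E
```

```text
time: 5.12
position: [0.4641, 0.2605, 0.217]
tool_rot: [0.571, 0.414, -0.254, 0.662]
ft_force: [-0.5, 0.3, 0.8]
grip_width: 0.045
0.245 [ 2.6 -8.4 -4. ] [-0.8  0.9 -0.6]
0.162 [85.5 -9.2 -5.2] [-0.8  0.9 -0.6]
[268. 205.]
[269. 229.]
[260. 206.]
```

View pics/w2.png

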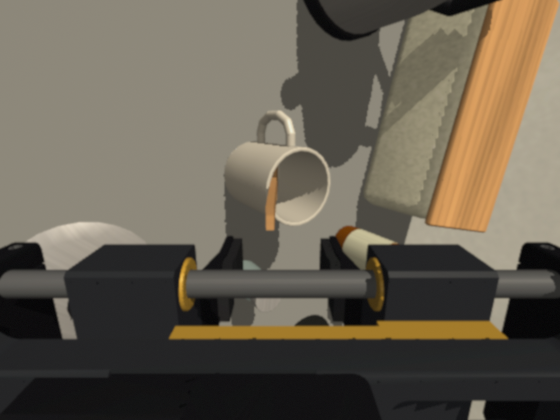

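The wrist view shows the handle edge-on between the fingers at column 271, rows 175–230, and the finger midline at 281. So it's about 6 mm off, which I'll correct while advancing.

```bash
python3 -m inch '[[45,[21,-6.5,-5],[-0.8,0.9,-0.6]],[45,[22,0,0],[0,0,0]],[45,[22,0,0],[0,0,0]],[45,[18,0,0],[0,0,0]],[45,[0,0,0],[0,0,0]]]' 30
python3 d.py;  python3 - <<'E'
from h import *
im=imaging.camera("wrist");cv2.imwrite("pics/w3.png",im[:,:,::-1])
E
python3 -m inch '[[20,[0,0,0],[0,0,0]],[12,[0,0,0],[0,0,0]],[8,[0,0,0],[0,0,0]],[0,[0,0,0],[0,0,0]],[0,[0,0,0],[0,0,0]],[0,[0,0,0],[0,0,0]]]' 30; python3 d.py
```

```text
time: 5.8
position: [0.5188, 0.2739, 0.1652]
tool_rot: [0.576, 0.409, -0.242, 0.665]
ft_force: [-1.0, 0.5, -0.3]
grip_width: 0.0451
0.245 [-72.2 -25.4  -5.5] [-0.5  0.5 -2. ]
0.162 [ 10.7 -28.3  -6.3] [-0.5  0.5 -2. ]
time: 6.6
position: [0.5174, 0.2722, 0.1675]
tool_rot: [0.576, 0.408, -0.244, 0.665]
ft_force: [-3.4, -1.1, 0.4]
grip_width: 0.0079
0.245 [-69.3 -25.2  -6.5] [-0.7  0.7 -2. ]
0.162 [ 13.7 -28.2  -7.5] [-0.7  0.7 -2. ]
```

Run:
```python
from h import *
o=get_obs();print(o["q"].round(3),o["grip_width"],o["ft_force"],o["moment"])
b=cv2.imread("pics/w3.png")
im=imaging.camera("wrist");c=np.hstack([b[60:330,140:420],im[60:330,140:420,::-1]]);cv2.imwrite("pics/w4.png",c)
```

```text
[ 0.308  0.459  2.044 -0.656  0.046  0.689] 0.007923583923225522 [-3.37974627 -1.06456845  0.36448859] [-0.18009717  1.03285933  0.02847717]
```

View pics/w4.png

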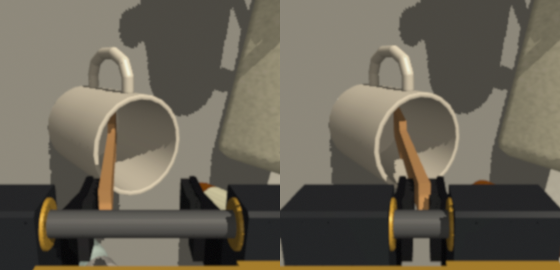

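The jaws have closed on the handle, but q5 is near its limit of 0, so the approach drifted sideways. I'll withdraw along the tool axis while turning towards upright, which moves away from that limit.

```bash
python3 -m inch '[[0,[0,0,0],[0,0,0]],[0,[-5,0,0],[0,0,-1]],[0,[-12,0,0],[0,0,-1]],[0,[-15,0,0],[0,0,-1]],[0,[-15,0,0],[0,0,-1]],[0,[-15,0,0],[0,0,0]]]' 40
python3 - <<'E'
from h import *
o=get_obs();print(o["q"].round(3),o["moment"].round(2),Ro.from_quat(o["tool_rot"]).as_matrix().round(3).tolist())
im=imaging.camera("wrist");s=imaging.camera("scene");cv2.imwrite("pics/s5.png",s[:,:,::-1]);print(imaging.tip_of("scene","mug_rim")[0])
c=np.hstack([im[60:330,140:420,::-1],cv2.resize(s[130:260,320:440,::-1],(249,270))]);cv2.imwrite("pics/w5.png",c)
E
```

```text
time: 7.4
position: [0.4858, 0.2636, 0.2194]
tool_rot: [0.561, 0.428, -0.268, 0.656]
ft_force: [0.4, -0.5, -0.6]
grip_width: 0.0056
[ 0.311  0.312  2.011 -0.099  0.289  0.132] [-0.14  0.28 -0.  ] [[0.49, 0.831, 0.261], [0.128, 0.228, -0.965], [-0.862, 0.507, 0.005]]
{'pixel': [389.2, 208.7], 'confidence': 0.77}
```

View pics/w5.png

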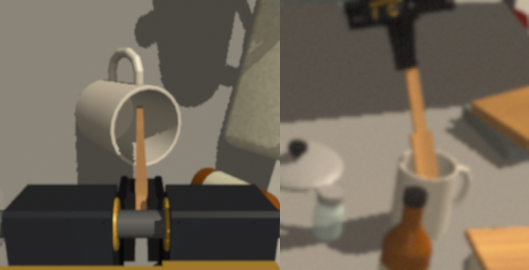

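Both views agree: the paddle is held flat in the pads (5.6 mm) and half out of the mug, and the mug hasn't moved. I'll lift it clear and then turn it upright.

```bash
python3 -m inch '[[0,[-26,15,0],[0,0,0]],[0,[-26,15,0],[0,0,0]],[0,[-26,15,0],[0,0,0]],[0,[-26,15,0],[0,0,-4]],[0,[-26,10,0],[0,0,-8]],[0,[-15,0,0],[0,0,-8]],[0,[-10,0,0],[0,0,-8]],[0,[0,0,0],[0,0,-2]],[0,[0,0,0],[0,0,0]]]'
python3 - <<'E'
from h import *
o=get_obs();print(o["q"].round(3));T=Ro.from_quat(o["tool_rot"]).as_matrix();print(T.round(3).tolist())
print(delta([.46,.05,.40],frame([0,0,-1],[1,0,0])),o["grip_width"])
im=imaging.camera("wrist");cv2.imwrite("pics/w6.png",im[:,:,::-1])
E
```

```text
time: 8.68
position: [0.4761, 0.2606, 0.3898]
tool_rot: [0.424, 0.562, -0.436, 0.56]
ft_force: [0.7, -0.3, -0.8]
grip_width: 0.0052
[ 0.3    0.267  1.386 -0.008  1.502  0.038]
[[-0.011, 0.966, 0.259], [-0.012, 0.259, -0.966], [-1.0, -0.014, 0.009]]
(array([ -7.5, -70.3, 199.3]), array([15. ,  0.6,  0.7])) 0.00523546184098409
```

```bash
python3 -m inch '[[0,[0,0,0],[7.5,0.3,0.4]],[0,[0,0,0],[7.5,0.3,0.3]],[0,[0,8,60],[0,0,0]],[0,[0,8,60],[0,0,0]],[0,[0,8,60],[0,0,0]],[0,[0,8,60],[0,0,0]],[0,[0,8,60],[0,0,0]],[0,[0,8,60],[0,0,0]],[0,[0,8,60],[0,0,0]],[0,[0,8,60],[0,0,0]],[0,[0,0,0],[0,0,0]]]'
python3 - <<'E'
from h import *
P=cam("wrist");im=imaging.camera("wrist");cv2.imwrite("pics/w7.png",im[:,:,::-1])
np.savez("w7.npz",K=P[0],t=P[1],R=P[2])
for t in ["slot","block","paddle"]:
    print(t,[(np.round(d["pixel"],1).tolist(),round(d["confidence"],2)) for d in imaging.tip_of("wrist",t)][:3])
o=get_obs();print(o["position"],Ro.from_quat(o["tool_rot"]).as_matrix().round(3).tolist(),o["q"].round(2))
E
```

```text
time: 10.1
position: [0.5341, -0.2326, 0.3844]
tool_rot: [0.502, 0.497, -0.5, 0.501]
ft_force: [0.0, -0.4, -0.5]
grip_width: 0.0058
slot [([80.9, 274.5], 0.98), ([290.3, 223.3], 0.62), ([183.4, 227.2], 0.56)]
block [([110.8, 247.7], 0.73), ([290.9, 209.6], 0.65), ([198.4, 212.4], 0.63)]
paddle [([279.7, 179.1], 0.72)]
[ 0.53390715 -0.22678668  0.38547866] [[0.004, 1.0, 0.003], [-0.0, 0.003, -1.0], [-1.0, 0.004, 0.0]] [-0.6   0.32  1.32  0.    1.5  -0.6 ]
```

View pics/w7.png

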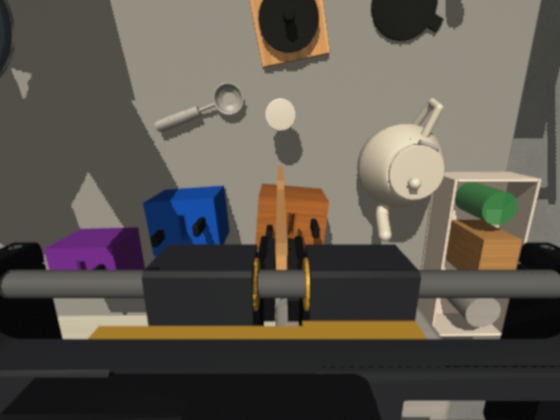

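The wrist view shows the wooden block at (292,215), partly hidden by the paddle, whose tip is at (280,175). The blue block is at (190,220) and the purple at (100,250). Moving further −y will bring the slot into view above the tip.

```bash
python3 -m inch '[[0,[0,0,52],[0,0,0]],[0,[0,0,52],[0,0,0]],[0,[0,0,52],[0,0,0]],[0,[0,0,0],[0,0,0]],[0,[0,0,0],[0,0,0]]]'
python3 - <<'E'
from h import *
P=cam("wrist");im=imaging.camera("wrist");cv2.imwrite("pics/w8.png",im[:,:,::-1])
np.savez("w8.npz",K=P[0],t=P[1],R=P[2])
for t in ["slot","block","paddle"]:
    print(t,[(np.round(d["pixel"],1).tolist(),round(d["confidence"],2),atz("wrist",d["pixel"],dict(slot=.095,block=0,paddle=.23)[t],P).round(4)) for d in imaging.tip_of("wrist",t)][:3])
o=get_obs();print(o["position"])
cv2.imwrite("pics/c8.png",np.vstack([cv2.resize(im[50:190,190:390,::-1],(800,560),interpolation=cv2.INTER_CUBIC)]))
E
```

```text
time: 10.92
position: [0.5374, -0.3753, 0.3872]
tool_rot: [0.497, 0.503, -0.494, 0.506]
ft_force: [-0.1, 0.5, -0.4]
grip_width: 0.0053
slot [([169.4, 131.9], 0.91, array([ 0.3757, -0.3204,  0.095 ])), ([60.9, 183.1], 0.86, array([ 0.2047, -0.3992,  0.095 ])), ([287.5, 135.0], 0.79, array([ 0.5481, -0.3219,  0.095 ]))]
block [([288.3, 132.6], 0.74, array([ 0.5522, -0.3217,  0.    ])), ([193.3, 134.2], 0.73, array([ 0.3843, -0.3274,  0.    ])), ([99.1, 173.5], 0.64, array([ 0.2082, -0.4004,  0.    ]))]
paddle [([282.5, 180.2], 0.56, array([ 0.5399, -0.3635,  0.23  ]))]
[ 0.5373664  -0.37555556  0.38753787]
```

View pics/c8.png

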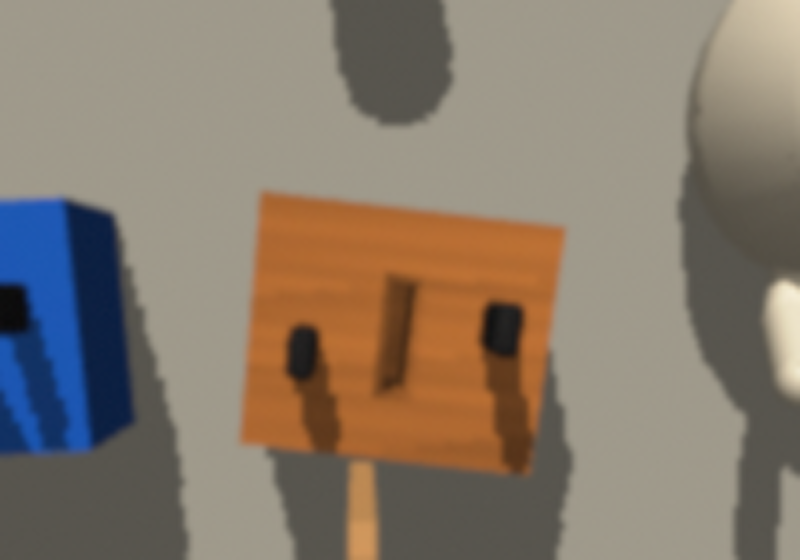

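The crop (4×, origin (190,50)) shows the slot centre at (397,335), which is pixel (289.2,133.6), and all four corners of the block's top. The block is yawed a few degrees. The paddle's tip edge is at (362,462), pixel (280.5,165.5).

Run:
```python
from h import *
f=np.load("w8.npz");P=(f["K"],f["t"],f["R"])
g=lambda u:np.array(u)/4+[190,50]-.4
C=np.array([atz("w",g(u),.095,P) for u in ((260,192),(565,229),(532,473),(242,443))]);print(C.round(4),"centre",C.mean(0).round(4))
print("sizes",[np.linalg.norm(C[i]-C[i-1]).round(4) for i in range(4)])
s=atz("w",g((397,335)),.095,P);print("slot",s.round(4))
ex=(C[1]+C[2]-C[0]-C[3]);yaw=np.degrees(np.arctan2(ex[1],ex[0]));ey=C[0]+C[1]-C[2]-C[3];print("yaw",yaw,np.degrees(np.arctan2(-ey[0],ey[1])))
S=atz("w",g((390,275)),.095,P)-atz("w",g((392,391)),.095,P)
o=get_obs();T=Ro.from_quat(o["tool_rot"]).as_matrix()
# paddle tip in tool frame: depth 0.155 ahead of TCP
for d in (.15,.157,.164):
    z=o["position"][2]-d;X=atz("w",g((362,462)),z,P);print(d,(T.T@(X-o["position"])).round(4))
# scene/top check of slot
print(proj("top",s),proj("scene",s))
cx=np.array([np.cos(np.radians(yaw)),np.sin(np.radians(yaw)),0]);print(delta([s[0],s[1],o["position"][2]],frame([0,0,-1],cx)),o["q"].round(2))
```

```text
[[ 0.5002 -0.271   0.095 ]
 [ 0.6093 -0.2815  0.095 ]
 [ 0.6023 -0.3693  0.095 ]
 [ 0.4929 -0.3598  0.095 ]] centre [ 0.5512 -0.3204  0.095 ]
sizes [np.float64(0.0892), np.float64(0.1096), np.float64(0.0881), np.float64(0.1098)]
slot [ 0.55   -0.3195  0.095 ]
yaw -5.234466824377214 -4.622448703381308
0.15 [ 0.15   -0.0009 -0.0294]
0.157 [ 0.157  -0.0009 -0.0284]
0.164 [ 0.164  -0.0009 -0.0274]
[361.29317481 181.45173308] [182.59952662 217.30378975]
(array([  0.1,  13.7, -55.8]), array([ 6.3, -0. , -0.4])) [-0.78  0.44  1.12  0.    1.57 -0.8 ]
```

```bash
python3 -m inch '[[0,[0,6,-20],[3.2,0,0]],[0,[0,6,-20],[3.1,0,-0.4]],[0,[0,0,0],[0,0,0]],[0,[0,0,0],[0,0,0]]]'
python3 - <<'E'
from h import *
o=get_obs();T=Ro.from_quat(o["tool_rot"]).as_matrix();print(o["position"].round(4),T.round(3).tolist())
im=imaging.camera("scene");rs=imaging.cut_out("scene","paddle")
for r in rs[:2]: print(np.round(r["box"]),r["confidence"])
m=rs[0]["pixels"].astype(np.uint8)
for y in range(0,420,4):
    x=np.where(m[y])[0]
    if len(x): print(y,x.min(),x.max(),end=" | ")
for zt in (0,-.014):
    print("\nproj",[proj("scene",o["position"]+T@np.array([d,0,zt])).round(1).tolist() for d in (0,.155)])
vis=cv2.resize(im[120:270,120:260,::-1],None,fx=4,fy=4,interpolation=cv2.INTER_CUBIC);cv2.imwrite("pics/s9.png",vis)
E
```

```text
time: 11.62
position: [0.5502, -0.332, 0.3888]
tool_rot: [-0.522, -0.477, 0.522, -0.477]
ft_force: [-0.5, 0.6, -0.5]
grip_width: 0.0057
[ 0.5502 -0.332   0.3888] [[0.001, 0.996, -0.09], [-0.001, -0.09, -0.996], [-1.0, 0.001, 0.001]]
[176. 150.  20.  68.] 0.81
116 173 173 | 124 171 174 | 128 169 176 | 132 170 176 | 136 170 177 | 140 170 177 | 144 171 177 | 148 172 178 | 152 171 179 | 156 170 181 | 160 170 181 | 164 170 182 | 168 171 183 | 172 171 184 | 176 172 184 | 180 173 183 | 
proj [[168.1, 122.0], [173.6, 175.1]]

proj [[173.5, 122.1], [178.8, 175.2]]
```

View pics/s9.png

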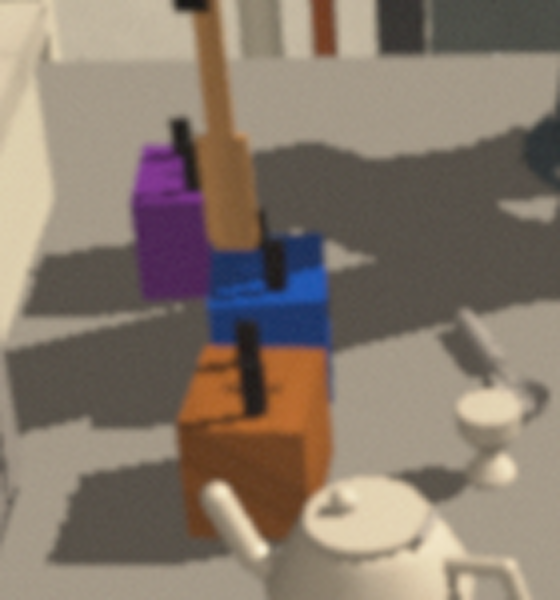

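The scene crop (4×, origin (120,120)) shows the paddle hanging straight, with its axis parallel to the tool to within 0.5° and its tip at pixel (178,182). The axis lies about 10 mm to +y of the TCP, and the tip is about 174 mm below it. I'll descend to just above the slot.

```bash
cat > s.py <<'E'
from h import *
import sys
o=get_obs();z=float(sys.argv[1])
print(delta([.5504,-.3297,z],frame([0,0,-1],[np.cos(np.radians(-5)),np.sin(np.radians(-5)),0]),o),o["ft_force"].round(1),o["grip_width"].round(4))
E
python3 -m inch '[[0,[18,0,-2.3],[0,0,0]],[0,[18,0,0],[0,0,0]],[0,[18,0,0],[0,0,0]],[0,[18,0,0],[0,0,0]],[0,[16,0,0],[0,0,0]],[0,[12,0,0],[0,0,0]],[0,[0,0,0],[0,0,0]]]'; python3 s.py .285
```

```text
time: 12.6
position: [0.5493, -0.3355, 0.2857]
tool_rot: [-0.523, -0.474, 0.523, -0.477]
ft_force: [0.3, 0.2, -0.5]
grip_width: 0.0055Traceback (most recent call last):
  File "s.py", line 4, in <module>
    print(delta([.5504,-.3297,z],frame([0,0,-1],[np.cos(np.radians(-5)),np.sin(np.radians(-5)),0]),o),o["ft_force"].round(1),o["grip_width"].round(4))
                                                                                                                             ^^^^^^^^^^^^^^^^^^^^^
AttributeError: 'float' object has no attribute 'round'
```

```bash
sed -i 's/o\["grip_width"\].round(4)/o["grip_width"]/' s.py
python3 -m inch '[[0,[0,1,-5.5],[-0.5,0,0]],[0,[0,0,0],[0,0,0]]]'; python3 s.py .285
python3 - <<'E'
from h import *
P=cam("wrist");im=imaging.camera("wrist");d=[(x["pixel"],x["confidence"]) for x in imaging.tip_of("wrist","slot")[:3]];print(d,proj("wrist",[.5506,-.32,.095],P))
cv2.imwrite("pics/w10.png",cv2.resize(im[100:240,190:390,::-1],(800,560),interpolation=cv2.INTER_CUBIC))
E
```

```text
time: 12.85
position: [0.5515, -0.3303, 0.2869]
tool_rot: [-0.521, -0.476, 0.521, -0.481]
ft_force: [-0.3, -0.2, 1.0]
grip_width: 0.0053
(array([ 1.9, -1.2, -0.5]), array([ 0.1,  0.3, -0.3])) [-0.3 -0.2  1. ] 0.005324873684907923
[([136.3, 188.8], 0.94), ([279.0, 176.0], 0.93)] [278.58812343 175.15272387]
```

```bash
python3 -m inch '[[0,[8,-1,-0.5],[0,0,0]],[0,[8,0,0],[0,0,0]],[0,[8,0,0],[0,0,0]],[0,[6,0,0],[0,0,0]],[0,[0,0,0],[0,0,0]]]'; python3 s.py .255
```

```text
time: 13.58
position: [0.5504, -0.3301, 0.2547]
tool_rot: [-0.521, -0.476, 0.521, -0.48]
ft_force: [-0.4, 0.6, -0.6]
grip_width: 0.0057
(array([-0.3,  0. , -0.4]), array([ 0.1,  0.3, -0.2])) [-0.4  0.6 -0.6] 0.005729878230460143
```

There's no contact force with the tip some 14 mm below the block's top, so it's in the slot. I'll continue down.

```bash
python3 -m inch '[[0,[8,0,0],[0,0,0]],[0,[8,0,0],[0,0,0]],[0,[8,0,0],[0,0,0]],[0,[8,0,0],[0,0,0]],[0,[8,0,0],[0,0,0]],[0,[8,0,0],[0,0,0]],[0,[0,0,0],[0,0,0]]]'; python3 s.py .189
```

```text
time: 14.45
position: [0.5506, -0.3302, 0.203]
tool_rot: [-0.521, -0.476, 0.521, -0.48]
ft_force: [-0.2, 0.3, -0.7]
grip_width: 0.0053
(array([14. , -0.3, -0.5]), array([ 0.1,  0.3, -0.2])) [-0.2  0.3 -0.7] 0.005335809078473235
```

```bash
python3 -m inch '[[0,[5,0,0],[0,0,0]],[0,[4,0,0],[0,0,0]],[0,[3,0,0],[0,0,0]],[0,[3,0,0],[0,0,0]],[0,[0,0,0],[0,0,0]]]'; python3 s.py .189
```

```text
time: 15.08
position: [0.5515, -0.3304, 0.1936]
tool_rot: [0.521, 0.475, -0.521, 0.482]
ft_force: [-0.5, 0.4, -0.9]
grip_width: 0.0059
(array([ 4.6, -1.2, -0.6]), array([ 0.1,  0.4, -0.4])) [-0.5  0.4 -0.9] 0.005897466891296403
```

```bash
python3 -m inch '[[0,[4,-1,0],[0,0,0]],[0,[3,0,0],[0,0,0]],[0,[0,0,0],[0,0,0]]]'; python3 -m inch '[[0,[4,0,0],[0,0,0]],[0,[3,0,0],[0,0,0]],[0,[0,0,0],[0,0,0]]]';  python3 s.py .189
```

```text
time: 15.45
position: [0.5514, -0.3303, 0.1934]
tool_rot: [0.521, 0.473, -0.52, 0.483]
ft_force: [-0.6, 0.9, -1.5]
grip_width: 0.0054
time: 15.82
position: [0.5513, -0.3303, 0.1933]
tool_rot: [0.521, 0.473, -0.52, 0.484]
ft_force: [-1.0, 1.7, -2.4]
grip_width: 0.0055
(array([ 4.3, -1. , -0.6]), array([ 0.1,  0.6, -0.7])) [-1.   1.7 -2.4] 0.0055116393650585255
```

Run:
```python
from h import *
o=get_obs();print(o["q"].round(3),o["joint_torque"].round(1),o["moment"].round(2),o["ft_force"].round(1))
P=cam("wrist");im=imaging.camera("scene")
r=imaging.cut_out("scene","paddle");print([(np.round(x["box"]),x["confidence"]) for x in r[:2]])
T=Ro.from_quat(o["tool_rot"]).as_matrix()
print("slot proj",proj("scene",[.5506,-.32,.095]),"tip up",proj("scene",[.5506,-.32,.215]),"shoulder seated(.101)",proj("scene",[.5506,-.32,.101]))
cv2.imwrite("pics/s11.png",cv2.resize(im[140:260,130:260,::-1],None,fx=5,fy=5,interpolation=cv2.INTER_CUBIC))
```

```text
[-7.130e-01  5.770e-01  1.428e+00 -1.000e-03  1.121e+00 -6.280e-01] [ -0.2 -47.6 -18.9   0.   -0.6  -0. ] [0.33 0.26 0.02] [-1.   1.7 -2.4]
[(array([181., 202.,   8.,  34.]), 0.44)]
slot proj [182.40061544 217.41442319] tip up [178.74100229 181.08741951] shoulder seated(.101) [182.22543394 215.67549097]
```

View pics/s11.png

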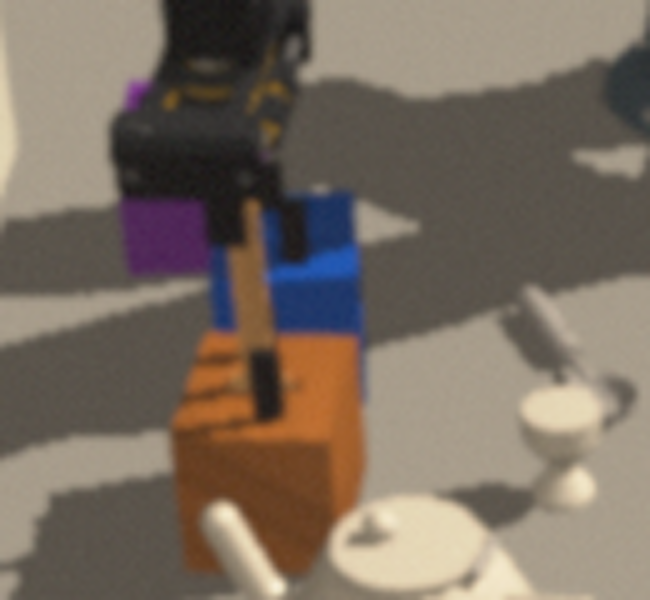

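This scene view is my last picture. It shows the paddle in the middle slot, with the shoulder level with the block's top at about (182,216.6) where 215.7 is predicted for home. The last moves were blocked, so I'll take out the small tilt and press to confirm it has bottomed.

```bash
python3 -m inch '[[0,[0,-1,-0.5],[0.1,0.6,-0.7]],[0,[5,0,0],[0,0,0]],[0,[8,0,0],[0,0,0]]]';  python3 s.py .189
```

```text
time: 16.3
position: [0.5538, -0.3322, 0.1926]
tool_rot: [0.522, 0.475, -0.52, 0.481]
ft_force: [-10.0, 8.8, 46.7]
grip_width: 0.0056
(array([ 3.6, -3.6, -2.2]), array([ 0.1,  0.3, -0.5])) [-10.    8.8  46.7] 0.005567858497359835
```

Pressing gives 47 N of vertical resistance with no travel, so the paddle is on the bottom. I'll relax, release and rise.

```bash
python3 -m inch '[[0,[-0.5,-2,-1],[0,0,0]],[0,[0,0,0],[0,0,0]],[10,[0,0,0],[0,0,0]],[20,[0,0,0],[0,0,0]],[30,[0,0,0],[0,0,0]],[30,[0,0,0],[0,0,0]],[30,[-20,0,0],[0,0,0]],[30,[-30,0,0],[0,0,0]],[40,[-40,0,0],[0,0,0]],[40,[-20,0,0],[0,0,0]],[60,[0,0,0],[0,0,0]]]'
python3 - <<'E'
from h import *
im=imaging.camera("scene");cv2.imwrite("pics/s12.png",im[:,:,::-1])
r=imaging.cut_out("scene","paddle");print([(np.round(x["box"],1),x["confidence"]) for x in r[:2]])
if r:
    m=r[0]["pixels"]
    for y in range(176,226,3):
        x=np.where(m[y])[0]; print(y,(x.min(),x.max()) if len(x) else None,end=" ")
print("\nend pred",[proj("scene",np.array([.5506,-.32,z])).round(1) for z in (.215,.22,.23)])
print("slot y dir", [proj("scene",[.5506,-.32+d,.215]).round(1) for d in (-.009,.009)])
# brightness column profile of paddle
for y in range(174,196,2): print(y,im[y,172:188].tolist()[::3])
E
```

```text
time: 17.68
position: [0.5517, -0.3318, 0.3021]
tool_rot: [0.522, 0.475, -0.521, 0.48]
ft_force: [0.3, 0.3, 0.3]
grip_width: 0.0437
[(array([180.8, 200.4,  12.8,  39.1]), 0.65)]
176 None 179 None 182 (np.int64(177), np.int64(182)) 185 (np.int64(177), np.int64(183)) 188 (np.int64(177), np.int64(183)) 191 (np.int64(177), np.int64(183)) 194 (np.int64(178), np.int64(183)) 197 (np.int64(178), np.int64(184)) 200 (np.int64(178), np.int64(184)) 203 (np.int64(179), np.int64(184)) 206 (np.int64(179), np.int64(185)) 209 None 212 None 215 (np.int64(177), np.int64(179)) 218 None 221 None 224 None 
end pred [array([178.7, 181.1]), array([178.6, 179.5]), array([178.3, 176.3])]
slot y dir [array([175.4, 181.2]), array([182., 181.])]
174 [[79, 39, 86], [80, 41, 87], [82, 40, 89], [53, 34, 53], [36, 33, 31], [85, 80, 72]]
176 [[78, 36, 85], [77, 37, 86], [80, 39, 89], [57, 35, 58], [34, 28, 30], [79, 74, 67]]
178 [[78, 41, 88], [78, 43, 88], [77, 45, 90], [56, 36, 62], [31, 27, 27], [65, 68, 72]]
180 [[67, 45, 89], [102, 81, 90], [166, 120, 92], [144, 103, 72], [41, 36, 33], [40, 38, 43]]
182 [[64, 44, 89], [85, 73, 84], [149, 106, 66], [135, 97, 62], [44, 45, 67], [32, 28, 28]]
184 [[61, 44, 88], [69, 66, 86], [136, 98, 59], [122, 90, 58], [49, 56, 88], [30, 25, 28]]
186 [[62, 46, 92], [63, 61, 88], [134, 96, 59], [126, 90, 60], [55, 62, 95], [35, 30, 31]]
188 [[56, 46, 90], [54, 60, 91], [138, 99, 60], [128, 92, 57], [65, 63, 94], [35, 32, 34]]
190 [[57, 48, 92], [49, 54, 89], [136, 99, 63], [128, 94, 56], [69, 68, 97], [33, 30, 39]]
192 [[48, 45, 89], [44, 57, 95], [130, 96, 61], [128, 91, 55], [72, 78, 118], [35, 51, 91]]
194 [[53, 64, 110], [41, 60, 107], [132, 96, 67], [128, 92, 57], [84, 88, 127], [34, 81, 165]]
```

The released paddle's top edge is at row 179.5–180, where 181 is predicted for home, which leaves about ±3 mm of doubt. A light touch on its top with shut fingers will measure the height directly; home is z = 0.215.

```bash
python3 -m inch '[[0,[0,-1,-11],[0,0,0]],[0,[0,0,0],[0,0,0]],[0,[0,0,0],[0,0,0]],[0,[20,0,0],[0,0,0]],[0,[20,0,0],[0,0,0]],[0,[20,0,0],[0,0,0]],[0,[10,0,0],[0,0,0]],[0,[0,0,0],[0,0,0]]]'
python3 -m inch '[[0,[4,0,0],[0,0,0]],[0,[4,0,0],[0,0,0]]]'
python3 -m inch '[[0,[4,0,0],[0,0,0]],[0,[4,0,0],[0,0,0]]]'
```

```text
time: 18.77
position: [0.5495, -0.3179, 0.2234]
tool_rot: [0.521, 0.479, -0.521, 0.477]
ft_force: [-0.5, -0.2, -0.1]
grip_width: 0.0004
time: 19.02
position: [0.5504, -0.3187, 0.2167]
tool_rot: [0.521, 0.478, -0.521, 0.478]
ft_force: [0.1, -1.1, -0.0]
grip_width: 0.0005
time: 19.27
position: [0.5515, -0.3193, 0.2151]
tool_rot: [0.521, 0.476, -0.521, 0.48]
ft_force: [-6.0, 4.4, 21.4]
grip_width: 0.0002
```

Contact at z = 0.2151 with 21 N of resistance, so the paddle is fully home. Next, up and across to the cover.

```bash
python3 -m inch '[[0,[-30,0,0],[0,0,0]],[0,[-40,0,0],[0,0,0]],[40,[-20,0,-40],[0,0,0]],[60,[0,0,-60],[-2,0,0]],[60,[0,0,-60],[-2,0,0]],[60,[0,0,-60],[-1,0,0]],[60,[0,0,-20],[0,0,0]],[60,[0,0,0],[0,0,0]],[60,[0,0,0],[0,0,0]]]' 25
cat > cv.py <<'E'
from h import *
P=cam("wrist");im=imaging.camera("wrist");cv2.imwrite("pics/w13.png",im[:,:,::-1])
o=get_obs();print(o["position"])
for d in imaging.tip_of("wrist","cover")[:2]: print("tip",np.round(d["pixel"],1),round(d["confidence"],2),atz("w",d["pixel"],.01,P).round(4))
for d in imaging.cut_out("wrist","cover")[:2]:
    c,_=cv2.findContours(d["pixels"].astype(np.uint8),0,1);c=max(c,key=cv2.contourArea);e=cv2.fitEllipse(c);print("cut",np.round(d["box"],1),round(d["confidence"],2),np.round(e[0]+e[1],1),atz("w",e[0],.022,P).round(4),"px expected",302*.094/(P[1][2]-.022))
for d in imaging.tip_of("wrist","coaster")[:1]: print("coaster",atz("w",d["pixel"],0,P).round(4),d["confidence"])
E
python3 cv.py
```

```text
time: 20.4
position: [0.5667, -0.0771, 0.3113]
tool_rot: [0.501, 0.494, -0.499, 0.506]
ft_force: [1.0, -0.1, 0.4]
grip_width: 0.0575
[ 0.56667633 -0.07733281  0.31131   ]
tip [264.4 120.9] 0.66 [ 0.5471 -0.0071  0.01  ]
```

```bash
cat > cv2_.py <<'E'
from h import *
P=cam("wrist");im=imaging.camera("wrist");cv2.imwrite("pics/w14.png",im[:,:,::-1])
for k in range(1):
  r=imaging.cut_out("wrist","cover")
  for d in r[:3]: print(np.round(d["box"]),d["confidence"])
for z in (.022,): print("exp radius",302*.047/(P[1][2]-z),"exp ctr",proj("w",[.552,-.011,.022],P))
g=cv2.cvtColor(im,cv2.COLOR_RGB2GRAY)
g3=cv2.GaussianBlur(im,(3,3),0)
m=((im.max(2)<70)).astype(np.uint8);m[235:]=0
n,l,st,ce=cv2.connectedComponentsWithStats(m)
for i in range(1,n):
    if st[i,4]>300:
        c,_=cv2.findContours((l==i).astype(np.uint8),0,1);c=max(c,key=cv2.contourArea);h=cv2.convexHull(c);print(st[i],ce[i].round(1),np.round(cv2.minEnclosingCircle(h)[0]+(cv2.minEnclosingCircle(h)[1],),1),cv2.fitEllipse(h))
R=302*.047/(P[1][2]-.022)
c=cv2.HoughCircles(cv2.GaussianBlur(g,(5,5),0)[:236],cv2.HOUGH_GRADIENT,1.5,30,param1=80,param2=20,minRadius=int(R-3),maxRadius=int(R+4))
for q in (c[0][:5] if c is not None else []): print("circle",q.round(1),atz("w",q[:2],.022,P).round(4))
E
python3 cv2_.py
```

```text
[265. 121.  70.  70.] 0.73
[142.  37. 111.  68.] 0.41
exp radius 31.537654927795415 exp ctr [267.76169207 123.80341531]
[121   0  27  19 384] [135.2   7.4] [133.5   6.5  14.1] ((133.92372131347656, 2.24654483795166), (23.60759735107422, 33.27867126464844), 148.3353271484375)
[ 513   28   47  207 3394] [541.7 125.3] [541.8 130.8 104.2] ((540.3399047851562, 149.10621643066406), (39.40211868286133, 238.214599609375), 6.942070960998535)
[ 354   67   75   75 4188] [389.4 104.8] [392.  106.3  39.3] ((391.4053649902344, 105.93724822998047), (74.54527282714844, 77.10564422607422), 133.18055725097656)
[ 234   89   63   66 3292] [264.9 121.7] [264.  122.   33.2] ((264.84136962890625, 121.73407745361328), (62.797096252441406, 66.30587768554688), 168.9820098876953)
circle [264.8 120.8  32.5] [ 0.5477 -0.0068  0.022 ]
circle [390.8  99.8  32.5] [0.7267 0.0215 0.022 ]
```

```bash
cat > g.py <<'E'
from h import *
import sys
x,y,z=map(float,sys.argv[1:4]);yaw=np.radians(float(sys.argv[4]) if len(sys.argv)>4 else 0);o=get_obs()
print(*delta([x,y,z],frame([0,0,-1],[np.cos(yaw),np.sin(yaw),0]),o),o["ft_force"].round(1),round(o["grip_width"],4),o["q"].round(2))
E
python3 g.py .5485 -.008 .1
```

```text
[210.2 -21.1 -70.7] [-0.1  0.5 -0.8] [ 0.8 -0.3 -0.2] 0.0597 [-0.33  0.36  1.47 -0.    1.3  -0.33]
```

```bash
python3 -m inch '[[60,[42,-5,-24],[0,0.5,-0.8]],[60,[42,-5,-24],[0,0,0]],[60,[42,-5,-22],[0,0,0]],[60,[42,-5,0],[0,0,0]],[60,[32,0,0],[0,0,0]],[60,[0,0,0],[0,0,0]]]'; python3 g.py .5485 -.008 .1
python3 - <<'E'
from h import *
P=cam("wrist");im=imaging.camera("wrist");cv2.imwrite("pics/w15.png",im[:,:,::-1])
for c in ((.5477,-.0075),(.552,-.011)): print("knob top",proj("w",[*c,.047],P),"flange",proj("w",[*c,.022],P),"r",302*.047/(P[1][2]-.022))
for y in range(150,262,10): print(y,im[y,200:360:8].max(1))
E
```

```text
time: 21.45
position: [0.551, -0.0101, 0.1067]
tool_rot: [0.503, 0.496, -0.501, 0.501]
ft_force: [-0.1, -1.1, 0.9]
grip_width: 0.0597
[ 6.6 -2.5 -2.1] [-0.4  0.2 -0.4] [-0.1 -1.1  0.9] 0.0597 [-0.22  0.59  1.73 -0.    0.81 -0.21]
knob top [276.12764203 215.63173471] flange [276.35096707 206.66089641] r 57.6633264338468
knob top [281.74499982 219.89720522] flange [281.442117   210.56172432] r 57.6633264338468
150 [154 155 154 165 217 228 205 202 210 209 206 227 213 231 226 215 222 153
 154 154]
160 [154 217 212 218 215 219 159  35  36  34  34  34  34 155 225 219 214 173
 154 155]
170 [154 215 205 205 216  35  35  35  35  34  35  33  34  35  34 221 209 216
 155 155]
180 [154 158 208 206  35  35  35  35  35  34  34  35  34  34  34  34 210 232
 154 155]
190 [154 155 217 136  36  33  35  35  35  34  35  35  35  35  35  34 103 224
 154 155]
200 [154 154 216  34  34  35  34  34  33  33  32  34  34  34  34  32  33 212
 155 154]
210 [154 155 161  35  35  34  35  35  34  36  36  34  34  35  33  34  34 212
 154 154]
220 [154 154 155  97  35  35  34  35  33  34  33  20  33  36  34  33  39 214
 195 154]
230 [154 155 155 216  35  35  36  36  35  27  21  21  35  35  34  34 132 213
 229 155]
240 [154 154  20  36 202  36  35  34  34  35  20  20  36  35  34 117 220  36
  18 136]
250 [155  22  32  21 216 196  45  35  33  35  34  34  35  40 115 219 219  20
  34  20]
260 [ 20  27  34  13 215 200 211 173 121 106 113 112  89  85  85 125 142  17
  26  33]
```

```bash
cat > fl.py <<'E'
# fits the flange's image by projecting its top circle; z0 = height of flange top
from h import *
from scipy.optimize import least_squares
import sys
def flange(im,P,z0,guess,rows=(150,236)):
    pts=[]
    for y in range(rows[0],rows[1],2):
        x=np.where(im[y,200:360].max(1)<60)[0]
        if len(x)>20: pts+=[(x.min()+199.5,y),(x.max()+200.5,y)]
    W=np.array([atz("w",p,z0,P)[:2] for p in pts])
    s=least_squares(lambda c:np.hypot(*(W-c[:2]).T)-c[2],[*guess,.047],loss="soft_l1",f_scale=.0005)
    return s.x,np.abs(s.fun).mean(),len(pts)
if __name__=="__main__":
    P=cam("wrist");im=imaging.camera("wrist");print(flange(im,P,float(sys.argv[1]),[.55,-.009]))
    o=get_obs();print(o["position"])
E
python3 fl.py .0205
```

```text
(array([ 0.54781681, -0.00973647,  0.04611568]), np.float64(0.00025536658746998567), 80)
[ 0.55327341 -0.01059208  0.10921871]
```

The flange fit is clean (radius 46 mm, residual 0.26 mm), giving a cover centre of (0.548, −0.0097). I'll go down over the knob.

```bash
python3 -m inch '[[60,[16,-5,-1],[-0.4,0,0]],[50,[16,0,0],[0,0,0]],[50,[16,0,0],[0,0,0]],[50,[14,0,0],[0,0,0]],[50,[8,0,0],[0,0,0]],[50,[0,0,0],[0,0,0]]]'; python3 g.py .548 -.0097 .028
```

```text
time: 22.3
position: [0.5559, -0.012, 0.0413]
tool_rot: [0.505, 0.491, -0.495, 0.508]
ft_force: [-0.2, -0.6, 0.5]
grip_width: 0.05
[13.1 -8.3 -2.4] [-0.1  0.4 -1.5] [-0.2 -0.6  0.5] 0.05 [-0.22  0.7   1.76 -0.    0.65 -0.22]
```

```bash
python3 -m inch '[[40,[0,-9,-2.4],[0,0.4,-1.6]],[40,[0,0,0],[0,0,0]],[40,[7,-1,0],[0,0,-0.3]],[40,[5,-1,0],[0,0,-0.3]],[40,[0,-1,0],[0,0,0]]]'; python3 g.py .548 -.0097 .028
```

```text
time: 22.92
position: [0.5438, -0.0095, 0.0292]
tool_rot: [-0.497, -0.503, 0.503, -0.497]
ft_force: [-0.4, 0.3, 0.4]
grip_width: 0.0401
[1.1 4.2 0.2] [-0.1 -0.   0.7] [-0.4  0.3  0.4] 0.0401 [-0.22  0.72  1.77 -0.    0.66 -0.22]
```

```bash
python3 -m inch '[[40,[1,4,0],[0,0,0.7]],[40,[0,0,0],[0,0,0]]]'; python3 g.py .548 -.0097 .028; python3 -m inch '[[24,[0,0,0],[0,0,0]],[16,[0,0,0],[0,0,0]],[10,[0,0,0],[0,0,0]],[5,[0,0,0],[0,0,0]],[5,[0,0,0],[0,0,0]]]' 30; python3 g.py .548 -.0097 .028
```

```text
time: 23.18
position: [0.548, -0.0095, 0.0279]
tool_rot: [0.5, 0.5, -0.5, 0.5]
ft_force: [-0.5, -0.1, -0.6]
grip_width: 0.04
[-0.1 -0.   0.2] [-0. -0. -0.] [-0.5 -0.1 -0.6] 0.04 [-0.22  0.73  1.77  0.    0.65 -0.22]
time: 23.8
position: [0.5482, -0.0095, 0.0282]
tool_rot: [0.501, 0.499, -0.5, 0.5]
ft_force: [-0.3, -0.6, -0.5]
grip_width: 0.0172
[ 0.2 -0.2  0.2] [-0.1  0.  -0.1] [-0.3 -0.6 -0.5] 0.0172 [-0.22  0.72  1.77  0.    0.65 -0.22]
```

The knob is gripped (17.2 mm). I'll lift it and carry it towards the mug, stopping short to look at the rim.

```bash
python3 -m inch '[[5,[-15,0,0],[0,0,0]],[5,[-40,0,0],[0,0,0]],[5,[-50,0,0],[0,0,0]],[5,[-50,0,0],[0,0,0]],[5,[-40,0,0],[0,0,0]],[5,[0,0,-50],[0,0,0]],[5,[0,0,-60],[0,0,0]],[5,[0,0,-60],[0,0,0]],[5,[0,0,0],[0,0,0]],[5,[0,0,0],[0,0,0]]]'; python3 g.py .555 .29 .2
python3 - <<'E'
from h import *
P=cam("wrist");im=imaging.camera("wrist");cv2.imwrite("pics/w16.png",im[:,:,::-1]);np.savez("w16.npz",K=P[0],t=P[1],R=P[2])
print("pred rim",proj("w",[.5555,.29,.105],P),"r",302*.042/(P[1][2]-.105))
for t in ("mug_rim",): print([(np.round(d["pixel"],1),round(d["confidence"],2),atz("w",d["pixel"],.105,P).round(4)) for d in imaging.tip_of("wrist",t)[:2]])
for d in imaging.cut_out("wrist","mug")[:2]: print(np.round(d["box"],1),d["confidence"])
cv2.imwrite("pics/t16.png",imaging.camera("top")[:,:,::-1])
print("top",[(np.round(d["pixel"],1),round(d["confidence"],2),atz("top",d["pixel"],.105).round(4)) for d in imaging.tip_of("top","mug_rim")[:2]])
E
```

```text
time: 25.05
position: [0.5486, 0.164, 0.2389]
tool_rot: [0.504, 0.496, -0.498, 0.502]
ft_force: [0.7, 0.1, -1.1]
grip_width: 0.017
[  39.     5.6 -126. ] [-0.2  0.  -0.6] [ 0.7  0.1 -1.1] 0.017 [ 0.1   0.43  1.56 -0.    1.14  0.1 ]
pred rim [286.51207044  59.27580516] r 42.90798456291427
[(array([287.8,  58.5]), 0.94, array([0.5567, 0.2906, 0.105 ]))]
[287.1  57.1  92.7 109.6] 0.95
top [(array([152.4, 180.4]), 0.58, array([0.5543, 0.2915, 0.105 ])), (array([360.8, 187. ]), 0.23, array([ 0.5319, -0.3155,  0.105 ]))]
```

```bash
cat > rim.py <<'E'
from h import *
def rim(im,P,g0,z=.105,rng=.006):
    g=cv2.GaussianBlur(cv2.cvtColor(im,cv2.COLOR_RGB2GRAY),(3,3),0).astype(np.float32)
    M=np.hypot(cv2.Sobel(g,5,1,0),cv2.Sobel(g,5,0,1));M=np.minimum(M,150)
    th=np.linspace(0,2*np.pi,180,endpoint=False);best=[]
    K,t,R=P
    for dx in np.arange(-rng,rng+1e-9,.0005):
        for dy in np.arange(-rng,rng+1e-9,.0005):
            s=0
            for r in (.038,.042):
                X=np.stack([g0[0]+dx+r*np.cos(th),g0[1]+dy+r*np.sin(th),np.full_like(th,z)],1)
                v=(X-t)@R@K.T;u=(v[:,:2]/v[:,2:]).astype(np.float32)
                s+=cv2.remap(M,u[None,:,0],u[None,:,1],1).mean()
            best.append((s,g0[0]+dx,g0[1]+dy))
    best.sort(reverse=True);return best
if __name__=="__main__":
    f=np.load("w16.npz");b=rim(cv2.imread("pics/w16.png")[:,:,::-1].copy(),(f["K"],f["t"],f["R"]),(.5555,.290));print(np.round(b[:3],4),np.median([x[0] for x in b]))
    b=rim(cv2.imread("pics/t16.png")[:,:,::-1].copy(),cam("top"),(.5555,.290));print(np.round(b[:2],4),np.median([x[0] for x in b]))
E
python3 rim.py
python3 - <<'E'
from h import *
# flange of the held cover in the same picture: cover centre relative to TCP
import fl
f=np.load("w16.npz");P=(f["K"],f["t"],f["R"]);im=cv2.imread("pics/w16.png")[:,:,::-1]
o=get_obs();z=o["position"][2]-.0282+.0205
for y in range(100,240,12): print(y,im[y,190:370:10].max(1))
try: print(fl.flange(im,P,z,[.549,.164],(130,236)),o["position"],z)
except Exception as e: print(e)
E
```

```text
[[282.8482   0.556    0.291 ]
 [280.9022   0.556    0.2905]
 [277.5328   0.5565   0.291 ]] 162.1215
[[179.3832   0.5565   0.294 ]
 [179.3174   0.556    0.294 ]] 160.01651
100 [158 157 158 157 157 158 158  87 226 135 134 169 183  87 158 157 158 158]
112 [157 157 158 158 157 158 158  99  86  87  87  87  87  87 157 158 157 158]
124 [157 158 158 158 158 157 158 158  87  87  86  86  87  87 148 158 157 158]
136 [158 157 158 158 158 158 157 157  87  87  87  87  87  87  87 158 158 157]
148 [157 157 157 158 158 158 158 158  96  86  87  87  87  87  87 158 158 158]
160 [195 158 158 158 157 157 157 158 157  87  87  87  87  87  86 157 158 158]
172 [189 180 158 158 158 158 152  51  36  35  36  36  80  87  87 158 157 158]
184 [179 180 166 158 152  36  35  35  37  35  35  35  35  35 135 157 157 158]
196 [172 169 159 101  36  37  37  35  35  36  34  36  36  34  35  47 158 158]
208 [163 160 143  35  36  35  35  35  36  35  37  35  33  35  34  34 108 157]
220 [155 150  35  36  35  35  36  36  36  35  36  36  35  36  35  34  35 158]
232 [146 129  35  36  35  36  34  36  35  35  36  35  35  36  35  35  35 155]
(array([0.54856382, 0.16417638, 0.04647907]), np.float64(0.00024946056790656147), 66) [0.54905885 0.1627408  0.23836989] 0.23066989184087272
```

Both were measured in one picture: rim centre (0.556, 0.291) and cover centre relative to the TCP (−0.0005, +0.0014). So the TCP target is (0.5565, 0.2895), with z = 0.115 when seated.

```bash
python3 -m inch '[[5,[0,4,-45],[0,0,-0.6]],[5,[0,4,-45],[0,0,0]],[5,[20,0,-37],[0,0,0]],[5,[20,0,0],[0,0,0]],[5,[20,0,0],[0,0,0]],[5,[20,0,0],[0,0,0]],[5,[0,0,0],[0,0,0]],[5,[0,0,0],[0,0,0]]]'; python3 g.py .5565 .2895 .135
```

```text
time: 26.3
position: [0.5633, 0.285, 0.1562]
tool_rot: [-0.505, -0.494, 0.505, -0.495]
ft_force: [0.1, 0.7, -0.8]
grip_width: 0.0168
[21.2 -7.  -4.4] [-1.2  0.  -0. ] [ 0.1  0.7 -0.8] 0.0168 [ 0.29  0.61  1.48 -0.    1.05  0.31]
```

```bash
python3 -m inch '[[5,[10,-7,-4.4],[-1.2,0,0]],[5,[10,0,0],[0,0,0]],[5,[0,0,0],[0,0,0]],[5,[0,0,0],[0,0,0]]]'; python3 g.py .5565 .2895 .130
```

```text
time: 26.8
position: [0.557, 0.2899, 0.1368]
tool_rot: [0.501, 0.499, -0.499, 0.501]
ft_force: [-0.2, 0.1, -0.1]
grip_width: 0.0168
[ 6.8 -0.5  0.4] [ 0.  -0.  -0.2] [-0.2  0.1 -0.1] 0.0168 [ 0.3   0.63  1.5  -0.    1.    0.3 ]
```

```bash
python3 -m inch '[[5,[7,-0.5,0.4],[0,0,-0.2]],[5,[0,0,0],[0,0,0]]]'; python3 g.py .5565 .2895 .115;python3 -m inch '[[5,[4,0,0],[0,0,0]],[5,[4,0,0],[0,0,0]],[5,[0,0,0],[0,0,0]]]'; python3 g.py .5565 .2895 .115
```

```text
time: 27.05
position: [0.5568, 0.2895, 0.1296]
tool_rot: [0.5, 0.5, -0.5, 0.5]
ft_force: [0.1, 0.5, -1.0]
grip_width: 0.0172
[14.6 -0.3  0. ] [ 0. -0. -0.] [ 0.1  0.5 -1. ] 0.0172 [0.3  0.64 1.51 0.   0.99 0.3 ]
time: 27.42
position: [0.557, 0.2895, 0.1211]
tool_rot: [0.5, 0.5, -0.5, 0.5]
ft_force: [0.0, 0.2, -1.6]
grip_width: 0.0171
[ 6.1 -0.5  0. ] [ 0. -0. -0.] [ 0.   0.2 -1.6] 0.0171 [0.3  0.65 1.51 0.   0.97 0.3 ]
```

The plug is below the rim level with no contact force. I'll finish the last few millimetres.

```bash
python3 -m inch '[[5,[3,-0.5,0],[0,0,0]],[5,[2,0,0],[0,0,0]]]'; python3 g.py .5565 .2895 .115;python3 -m inch '[[5,[2,0,0],[0,0,0]],[5,[2,0,0],[0,0,0]]]'; python3 g.py .5565 .2895 .115
```

```text
time: 27.68
position: [0.5566, 0.2896, 0.1159]
tool_rot: [0.5, 0.5, -0.499, 0.5]
ft_force: [-0.4, -0.1, -0.8]
grip_width: 0.0172
[ 0.9 -0.1  0.1] [ 0.  -0.1 -0.1] [-0.4 -0.1 -0.8] 0.0172 [0.3  0.66 1.52 0.   0.96 0.3 ]
time: 27.92
position: [0.5567, 0.2896, 0.1151]
tool_rot: [0.5, 0.5, -0.499, 0.5]
ft_force: [-4.6, -1.6, 12.8]
grip_width: 0.0172
[ 0.1 -0.2  0.1] [ 0.  -0.1 -0.1] [-4.6 -1.6 12.8] 0.0172 [0.3  0.66 1.52 0.   0.96 0.3 ]
```

It's seated exactly at the predicted height, with 13 N of contact. I'll release, rise straight up and back away.

```bash
python3 -m inch '[[10,[0,0,0],[0,0,0]],[20,[0,0,0],[0,0,0]],[32,[0,0,0],[0,0,0]],[40,[0,0,0],[0,0,0]],[40,[-15,0,0],[0,0,0]],[40,[-25,0,0],[0,0,0]],[40,[-40,0,0],[0,0,0]],[40,[-40,0,0],[0,0,0]],[40,[0,0,60],[0,0,0]],[40,[0,0,30],[0,0,0]],[40,[0,0,0],[0,0,0]]]'
python3 - <<'E'
from h import *
P=cam("wrist");im=imaging.camera("wrist");cv2.imwrite("pics/w20.png",im[:,:,::-1])
print(get_obs()["position"],get_obs()["ft_force"].round(1))
pts=[]
pr=proj("w",[.556,.291,.118],P);print("pred flange",pr,"r",302*.047/(P[1][2]-.118))
l=(im.max(2)<60).astype(np.uint8);n,lab,st,ce=cv2.connectedComponentsWithStats(l);i=lab[int(pr[1]),int(pr[0])];print(st[i],ce[i])
c,_=cv2.findContours((lab==i).astype(np.uint8),0,1);c=max(c,key=cv2.contourArea);h=cv2.convexHull(c)[:,0]
from scipy.optimize import least_squares
W=lambda z:np.array([atz("w",p,z,P)[:2] for p in h])
w=W(.1155);s=least_squares(lambda q:np.hypot(*(w-q[:2]).T)-q[2],[.556,.291,.047],loss="soft_l1",f_scale=.0005);print(i,s.x,np.abs(s.fun).mean())
sc=imaging.camera("scene");cv2.imwrite("pics/s20.png",sc[:,:,::-1])
for t in ("cover","mug_rim","mug"): print(t,[(np.round(d["pixel"],1),round(d["confidence"],2)) for d in imaging.tip_of("scene",t)[:2]])
print("pred cover",proj("scene",[.556,.291,.097]),"rim",proj("scene",[.556,.291,.105]))
d=imaging.cut_out("scene","cover")
if d: 
    m=d[0]["pixels"];print(np.round(d[0]["box"]),d[0]["confidence"],[proj("scene",[.556,.291+e,.115]).round(1).tolist() for e in (-.047,.047)])
    for y in range(195,222,2):
        x=np.where(m[y])[0]; print(y,(int(x.min()),int(x.max())) if len(x) else None,end=" ")
for y in range(196,220,2): print(y, sc[y,368:412:3].max(1))
E
```

```text
time: 29.3
position: [0.5591, 0.1988, 0.2458]
tool_rot: [0.503, 0.498, -0.496, 0.503]
ft_force: [-0.2, 0.7, 0.6]
grip_width: 0.04
[0.55900751 0.1997961  0.24568851] [-0.9 -0.2 -0.3]
pred flange [276.17056104  99.18542992] r 48.998226210069696
[ 229   47   98  105 8048] [277.3040507   98.74254473]
1 [0.55713817 0.28958835 0.04506212] 0.00023045568331157062
cover [(array([393.8, 211.9]), 0.67)]
mug_rim [(array([389.6, 209.6]), 0.64)]
mug [(array([386.4, 238. ]), 0.64)]
pred cover [390.27654665 211.57207294] rim [390.65436462 209.29848056]
[391. 210.  29.  18.] 0.93 [[375.5, 206.9], [406.7, 206.0]]
195 None 197 None 199 (384, 394) 201 (379, 399) 203 (377, 403) 205 (376, 405) 207 (376, 406) 209 (377, 407) 211 (378, 406) 213 (380, 405) 215 (384, 403) 217 None 219 None 221 None 196 [165 166 164 165 163 165 165 165 162 164 165 165 126  91  90]
198 [165 163 163 163 164 159 156 155 156 163 165 167 162 128  91]
200 [165 167 165 162 131  93  79  79  81 112 150 162 165 165 126]
202 [164 166 164 120  60  49  50  43  44  52  72 122 164 167 159]
204 [165 165 160  66  49  50  50  39  40  47  48  56 120 164 165]
206 [163 164 151  52  46  50  50  38  40  47  47  50  58 148 163]
208 [165 164 156  53  50  40  41  36  43  48  51  48  48 112 169]
210 [165 164 160  71  51  46  43  44  48  49  51  51  47 131 189]
212 [166 164 163  95  48  48  52  49  50  51  48  50  47 125 189]
214 [167 165 164 110  89  54  51  48  50  49  52  48  73 141 155]
216 [166 165 162 109 116 110  87  62  55  54  56  76 152 160 136]
218 [166 165 161 109 118 118 121 125 119 115 116 146 176 158 137]
```

Run:
```python
from h import *
imaging.camera("scene");r=imaging.cut_out("scene","paddle");print([(np.round(x["box"],1),round(x["confidence"],2)) for x in r[:2]])
# bystanders: change between first and last scene picture away from the arm
a=cv2.imread("pics/scene0.png");b=cv2.imread("pics/s20.png")
for n,(x0,y0,x1,y1) in dict(teapot=(175,235,252,296),eggcup=(232,215,252,243),bottle=(365,225,393,290),potholder=(285,264,326,292),shaker=(336,220,353,246),lid=(305,196,352,222),spoon=(234,198,262,226)).items():
    print(n,np.abs(a[y0:y1,x0:x1].astype(int)-b[y0:y1,x0:x1]).mean().round(1),end=" ")
print(robot.hand_in())
```

```text
[(array([179.9, 198.7,  12.6,  35.2]), 0.58)]
teapot 13.1 eggcup 6.2 bottle 1.8 potholder 1.8 shaker 3.4 lid 1.9 spoon 4.7 the job is handed in; nothing more can be done
None
```

I put the paddle in the middle slot of the wooden block and the cover on the mug. I handed the job in at about 30 s of the 72 s allowed.

- **Paddle:** it is fully home. After releasing it, I touched its top with the shut fingers and met contact at z = 0.2151 m, where home is 0.215 m. In the last scene picture it was still standing in the slot.
- **Cover:** it seated with the gripper at z = 0.1151 m, where 0.115 m was predicted, with 13 N of contact. In the wrist view afterwards the flange was a clean circle, about 2 mm off the measured rim centre. I inferred that it is level from these and did not measure it separately.
- **Mug:** it stayed within measurement error (1–2 mm) of where it started.

**What went less well:**
- **Paddle grasp:** a wrist joint neared its limit while I was gripping the paddle, so the gripper drifted about 20 mm sideways. It pulled the handle over before gripping it flat, and the mug was not visibly moved.
- **Forces:** I briefly pressed the paddle with 47 N at the wrist to check it had bottomed. That force went through the fingertips and is well under the 120 N wrist limit.
- **Other things on the cart:** the before-and-after picture difference was small (2–6) for everything except the teapot, at 13. The arm was never sent near the teapot, so I think this is the arm's changed shadow. I had no picture views left to confirm it by eye.

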